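# Key the drive shaft into the blower pulley and hold it home

### The arm

A 6-joint arm with a two-finger parallel gripper is mounted at the origin on the work surface. World frame = base frame: x ahead of the robot, y to its left, z up, the work surface at z = 0. Lengths are in m, angles in rad, forces in N, time in s.
With the tool pointing down it reaches from about 0.275 to 0.875 m from the base axis. Payload 12.5 kg.
Tool frame: the origin (TCP) lies midway between the tips of the shut fingers; the grasp point (between the pads) lies 19 mm behind it; x points along the fingers, z is the direction in which the jaws open and shut, and the axes are right-handed (so a half turn about x gives the same grasp; the last joint's range is limited). The gripper opens to 85 mm and grips with 20 to 120 N. Pads are 22 mm wide; open, the fingers measure 114 mm over their backs; the gripper's body (76 mm by 85 mm) begins 54 mm behind the grasp point. The pads swing forward as they close: fully open they stand 13 mm farther back than shut.
Start: joints at [1.047, 0.351, 1.652, -0, 1.139, -0.085], TCP at [0.234, 0.498, 0.231] pointing down, gripper open.
Joint ranges: [-2.75, 2.75], [-0.79, 2.1], [0.01, 2.65], [-1.57, 4.71], [0.07, 3.14], [-2.87, 2.87]. Speed limits (rad/s): [2.22, 2.22, 2.79, 3.14, 3.14, 3.14].

### API

Orientations are given as a unit quaternion [x, y, z, w].
In Python, from cell import robot gives the robot as it stands.
- The arm moves only by the tool play_rows, never from a script. Its argument "plan" is a list of rows, each a list of 2 entries, a list of its own where there are three numbers: the shift along the tool's x, y, z in mm, then the turn, a rotation vector about the tool's x, y, z in rad. In form: [[[dx, dy, dz], [rx, ry, rz]], ...]. A call has 1 to 8 rows; each row is the pose to reach, as a shift and turn from the pose commanded when the call began, along the tool's axes at that moment; what a row does not reach only later rows make up. A row lasts 1/12 s, in which the tool goes at most 41.7 mm and 7.16 degrees, less where a joint would pass 70% of its speed; a pose out of reach is approached as far as the arm can. A call with a gripper value outside its range is refused whole. "hand" is the finger opening in mm, from 0 to 85.4, set as the call begins (left out, the last holds). The fingers move at their own pace and stop on an object; "grip_force" is the grip in N (left out, the last holds). Time passes only in rows, so rows that repeat a pose let the fingers close. It gives the time, the measured TCP pose, the force and the opening at its end, in the units of the state.
- robot.read_state(): the state, without advancing time (a new reading comes with each control period).
- robot.get_image(name): name is "scene" or "top" or "wrist"; returns a dict with "color" (480x640x3 uint8, red, green, blue), "camera_matrix" (3x3 intrinsics, pixels), "pose" (4x4, takes a point from camera to world coordinates); the wrist camera has in their place "T_tool_cam" (4x4, takes a point from camera to tool coordinates, whose origin is the TCP and whose axes are the tool frame's). Camera axes: x right, y up, looking along -z (the intrinsics and any distortion apply to the point x, -y, -z); pixel columns grow to the right and rows downward; lengths in m; the calibration is good to about 2 mm. A picture is of the moment at which its call begins: read the wrist's pose just before it. There is no depth.
- robot.sign_off(): hands the job in, once; it reports no verdict.
Trained networks look in the newest picture that a camera, given by its name, has taken for a name from the list of things; names that differ only in an ending like _2 or _b are one class to them, and where a whole thing is asked for, a point or a joint stands for the part that bears it (a point fixed in the world has none). Each returns a list of dicts, best first, with "p" (0 to 1); they miss things now and then, are a little off and sometimes report something else, mostly with a low value. They report only what shows in the picture. A call takes as long as a camera call. They do not tell look-alikes from the thing itself.
- robot.find_in(thing, camera): "xyz" ([x, y, z] in m, in world coordinates, good to about 4 mm: the middle of the surface that is visible of it).
- robot.regions_of(thing, camera): "pixels" (480x640 bool, what is visible of it).
- robot.pinpoint(thing, camera): "xyz" ([x, y, z] in m, in world coordinates, good to about 4 mm: a listed point, or the origin of a listed thing).
The state is a dict: "clock": time; "qpos": joint angles; "joint_vel": joint speeds; "joint_efforts": joint torques, N m; "position": TCP position; "eef_rot": TCP orientation; "contact_force": force on the tool from outside, world axes, zero at the start; "torque": the same for the moment, N m; "finger_gap": finger opening in m.
Only numpy, scipy, OpenCV 4.12 (cv2) and the standard library are available. Lean on these libraries where they do the work, as an engineer would, in place of code of your own. Each camera call takes 0.05 s, during which the arm holds its last target.

### The job

Take the keyed drive shaft (the one with a square head and a pointer tab on its collar, not the round-headed plain one) out of the holder block and put its lower end into the hub of the pulley clamped in the stand; turn it until the key slips into the keyway, then push it fully home against the spring until its collar sits on the hub. Finish still gripping it and pressing it home, since the spring pushes it out again when let go, and leave the plain shaft and the other things on the table where they are.

Things in the scene. Friction and masses are not known exactly. Their poses are not given: they have to be found in the camera images.
- shaft_mid (a point): The keyed drive shaft, plain steel, about 0.2 kg, 92 mm tall, upright; this point is on its axis half-way up, 46 mm above its lower end. z is the shaft's axis, upward; x points to the side of the key. Lower part: round, 22 mm wide from 0 to 44 mm height, its lowest 6 mm tapering to 14 mm. A key 6 mm wide stands out to 16 mm from the axis between heights 14 and 34 mm on the +x side.
- shaft_head (a point): Centre of the keyed shaft's square head, 25 mm above shaft_mid, same axes: 20 x 20 mm, flat sides facing x and y, from 50 to 92 mm above the shaft's lower end; grip it here. Just below, between 44 and 50 mm, is the round collar, 44 mm wide, with a pointer tab 8 mm wide that reaches 36 mm from the axis on the same side as the key.
- shaft: The same keyed shaft; this origin is at the centre of its lower end, same axes.
- holder: Grey plastic block, 85 x 190 mm, 56 mm high, with two 34 mm holes 50 mm either side of its middle along its y axis; origin under its middle. The two shafts hang upright in it by their collars, either one in either hole; a shaft must rise 46 mm to come clear, and 100 mm for its foot to pass over the other shaft's head (104 mm above the table).
- stand: Grey base 130 x 145 mm, 26 mm high, origin under its centre, x axis to a pointed lug at one edge. Two clamp jaws, 68 mm high, on its +y and -y sides (48 to 70 mm from the axis) hold the aluminium pulley, 104 mm wide, its rim's top 54 mm above the table, its boss 45 mm wide and 76 mm above the table. The pulley cannot turn.
- hub_mouth (a point): Centre of the hub's mouth in the boss's top face, 76 mm above the table, on the stand's axis; z up, x to the stand's lug. Bore 25 mm wide, over 44 mm deep, with one keyway 8.5 mm wide, mouth to bottom, reaching 17.5 mm from the axis. The pulley is clamped askew: its keyway points anywhere within 30 degrees (0.52 rad) either way of this x; see it from above or feel for it.
- hub_top (a point): The same point, for how it feels: a shaft turned wrongly goes 14 mm into the bore, then its key rests on the hub's top face (shaft_mid 32 mm above here); it goes on down once the key is within about 4 degrees of the keyway. Fully home, the collar sits on the hub's top face and shaft_mid is 2 mm above this point.
- spring_seat (a joint): How far (m) the sprung seat at the bottom of the bore is pressed down: 0 free, 0.009 with the shaft fully home (limit 0.012). The shaft's lower end meets it 35 mm below the mouth; it pushes back with about 5 N at first and 10 N fully home, more than the shaft's weight, so the shaft must be kept pushed down.
- plain_mid (a point): The plain shaft, to be left in its hole: same size and collar, but with neither key nor tab and with a round head 22 mm wide; this point is on its axis half-way up, 46 mm above its lower end.
- gauge: Bystander, leave alone: round pressure gauge lying face up, 68 mm wide and 30 mm high, brass stem; origin under the centre of its case.
- fitting: Bystander, leave alone: small brass hose fitting standing up, 22 mm wide, 36 mm high; origin under its centre.
- wrench: Bystander, leave alone: steel open-ended wrench, 170 mm long, lying flat beyond the work; origin under its middle.
- beaker: Bystander, leave alone: empty cream plastic cup, 76 mm wide and 85 mm high; origin under its centre.
- roll: Bystander, leave alone: roll of film on a cardboard tube, 50 mm thick and 200 mm long, lying; origin under its middle.
- seal: Bystander, leave alone: flat black rubber seal ring, 60 mm outside, 38 mm inside, 10 mm high; origin under its centre.
Mind the look-alikes: they are no part of the job. What is shaped like the stand but red is not meant.

How it is judged:
By the outcome, as a careful person would: the job done as asked, in the order asked, and still so for the second after the job is handed in, while the arm keeps its last pose, push and grip.
It also fails if it takes over 67 s, if anything falls off the work surface, if the arm or the gripper's body presses on something with over 40 N, if the wrist force passes 120 N, or if a joint passes its speed limit or range.

## Working session

There is one attempt and no reset: what is moved stays moved. The work goes in short steps, Python scripts to look and compute and a tool call to move; the robot and the scene stay as the last step left them, time stands still between calls to the robot, and variables do not carry over. Pictures are saved under pics/ and viewed, and the job is handed in when it is done.

Besides the shell and the picture viewer there is one more tool, called after ">>>" as name(argument=value, ...), one argument or row to a line, values as JSON. play_rows: Moves the arm, as the interface text tells. Its arguments: {"type":"object","properties":{"plan":{"type":"array"},"hand":{"type":"number"},"grip_force":{"type":"number"}},"required":["plan"]}

```bash
mkdir -p pics; ls; cat > h.py <<'E'
import numpy as np, cv2
from cell import robot
def snap(cam,name):
    s=robot.read_state(); im=robot.get_image(cam)
    cv2.imwrite('pics/'+name+'.png',cv2.cvtColor(im['color'],cv2.COLOR_RGB2BGR))
    np.savez('pics/'+name+'.npz',**{k:np.array(v) for k,v in im.items()},position=s['position'],eef_rot=s['eef_rot'])
    return im,s
E
python3 - <<'E'
from h import *
for c in('scene','top','wrist'):
    im,s=snap(c,c+'0')
print(s); print({k:v for k,v in im.items() if k!='color'})
for c in('top','scene'):
  for t in('shaft_mid','shaft_head','plain_mid','holder','stand','hub_mouth'):
    for d in robot.pinpoint(t,c)[:3]: print(c,t,{k:(np.round(v,3)) for k,v in d.items()})
print(robot.read_state()['clock'])
E
```

```text
pics
{'clock': 0.1, 'qpos': array([ 1.04739760e+00,  3.51214373e-01,  1.65234492e+00,  3.95215058e-05,
        1.13909573e+00, -8.46321503e-02]), 'joint_vel': array([ 0.00111862, -0.00316668, -0.00197497,  0.00139597,  0.00029309,
       -0.0012042 ]), 'joint_efforts': array([ 8.48859563e-04, -5.06837618e+01, -2.91868186e+01, -1.01270989e-04,
        2.68153432e-03,  3.88061210e-05]), 'position': array([0.23349157, 0.49765743, 0.23080048]), 'eef_rot': array([-0.37935972,  0.59717164,  0.3790344 ,  0.59649405]), 'contact_force': array([-0.10307803,  0.09657532, -0.23777793]), 'torque': array([ 0.0190791 , -0.00788392, -0.03389945]), 'finger_gap': 0.08546652652100721}
{'camera_matrix': array([[392.01592354,   0.        , 314.48462336],
       [  0.        , 392.01592354, 238.23675574],
       [  0.        ,   0.        ,   1.        ]]), 'T_tool_cam': array([[ 3.81523590e-04,  3.25024924e-01, -9.45705373e-01,
        -1.42598158e-01],
       [-1.74947651e-03,  9.45704212e-01,  3.25023819e-01,
         8.26552609e-02],
       [ 9.99998397e-01,  1.53048508e-03,  9.29431934e-04,
        -
[... 711 characters left out ...]
e shaft_mid {'xyz': array([ 0.51 , -0.131,  0.058]), 'p': np.float64(0.58)}
scene shaft_head {'xyz': array([ 0.511, -0.129,  0.085]), 'p': np.float64(0.76)}
scene plain_mid {'xyz': array([ 0.509, -0.23 ,  0.06 ]), 'p': np.float64(0.69)}
scene plain_mid {'xyz': array([ 0.511, -0.132,  0.082]), 'p': np.float64(0.24)}
scene holder {'xyz': array([ 0.51 , -0.184, -0.004]), 'p': np.float64(0.91)}
scene stand {'xyz': array([0.56 , 0.165, 0.002]), 'p': np.float64(0.79)}
scene stand {'xyz': array([ 0.356,  0.116, -0.   ]), 'p': np.float64(0.76)}
scene stand {'xyz': array([ 0.766, -0.105, -0.   ]), 'p': np.float64(0.63)}
scene hub_mouth {'xyz': array([0.354, 0.123, 0.076]), 'p': np.float64(0.65)}
0.75
```

View pics/top0.png

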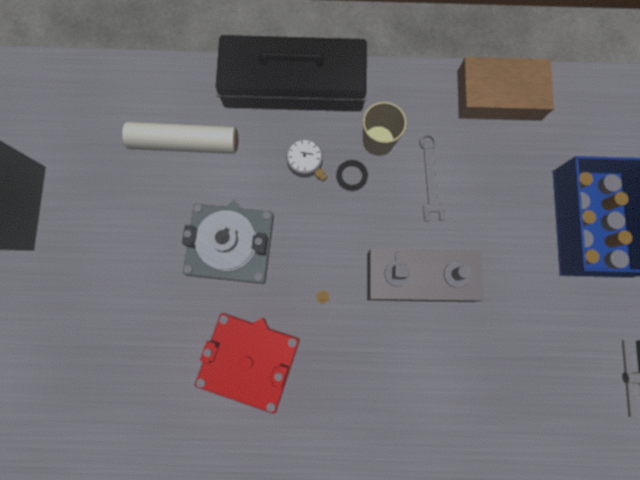

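View pics/scene0.png

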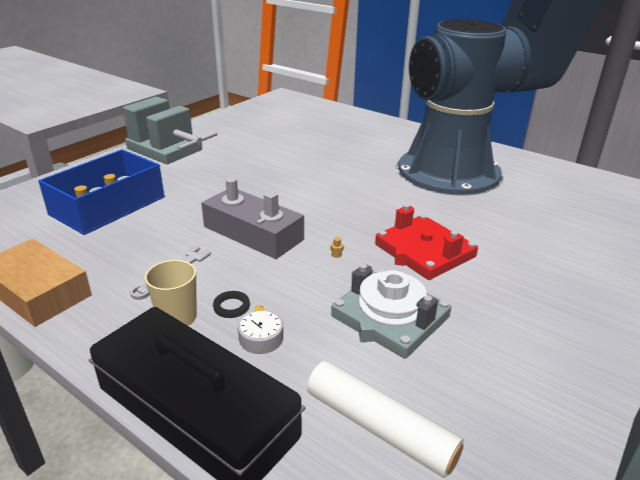

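```bash
python3 - <<'E'
import numpy as np,cv2
for n in('top0','scene0'):
    d=np.load(f'pics/{n}.npz'); K,T=d['camera_matrix'],d['pose']
    print(n,K.tolist(),np.round(T,4).tolist(), d.files)
    for p in [(.511,-.131,.104),(.511,-.229,.104),(.561,.166,.076),(.355,.118,.076)]:
        c=np.linalg.inv(T)@np.r_[p,1]; print(p,(K@(c[0]/-c[2],-c[1]/-c[2],1))[:2])
E
```

```text
top0 [[463.9121220733579, 0.0, 321.3364821162211], [0.0, 463.9121220733579, 238.28693624228222], [0.0, 0.0, 1.0]] [[0.0263, 0.9826, -0.1837, 0.422], [-0.9996, 0.0272, 0.0024, 0.0005], [0.0073, 0.1835, 0.983, 0.8364], [0.0, 0.0, 0.0, 1.0]] ['color', 'camera_matrix', 'pose', 'position', 'eef_rot']
(0.511, -0.131, 0.104) [402.18657879 270.08507691]
(0.511, -0.229, 0.104) [463.83580145 271.75186738]
(0.561, 0.166, 0.076) [220.82495175 237.3420266 ]
(0.355, 0.118, 0.076) [242.53755404 365.89546806]
scene0 [[546.6633547558143, 0.0, 318.99155691165157], [0.0, 546.6633547558143, 231.4509921091694], [0.0, 0.0, 1.0]] [[-0.5981, -0.4171, 0.6843, 1.174], [0.8012, -0.3283, 0.5002, 0.4675], [0.016, 0.8475, 0.5305, 0.5816], [0.0, 0.0, 0.0, 1.0]] ['color', 'camera_matrix', 'pose', 'position', 'eef_rot']
(0.511, -0.131, 0.104) [269.72742232 194.40424756]
(0.511, -0.229, 0.104) [231.3477148  179.46261949]
(0.561, 0.166, 0.076) [395.2090621  279.61220479]
(0.355, 0.118, 0.076) [428.84789448 216.30766981]
```

The top view shows the grey stand with the pulley at about (226,240). The red look-alike is at (248,362). The holder carries two shafts, a left one at (400,270), which seems to have a tab pointing up at (396,257), and a right one at (461,272) that looks round. I'll confirm this in enlarged crops.

```bash
python3 - <<'E'
import cv2,numpy as np
t=cv2.imread('pics/top0.png');s=cv2.imread('pics/scene0.png')
r=lambda a:cv2.resize(a,(400,300),interpolation=cv2.INTER_CUBIC)
cv2.imwrite('pics/crop0.png',np.vstack([np.hstack([r(t[235:310,375:475]),r(s[165:240,205:305])]),np.hstack([r(t[195:285,170:290]),r(s[255:345,335:455])])]))
E
```

```text
(no output)
```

View pics/crop0.png

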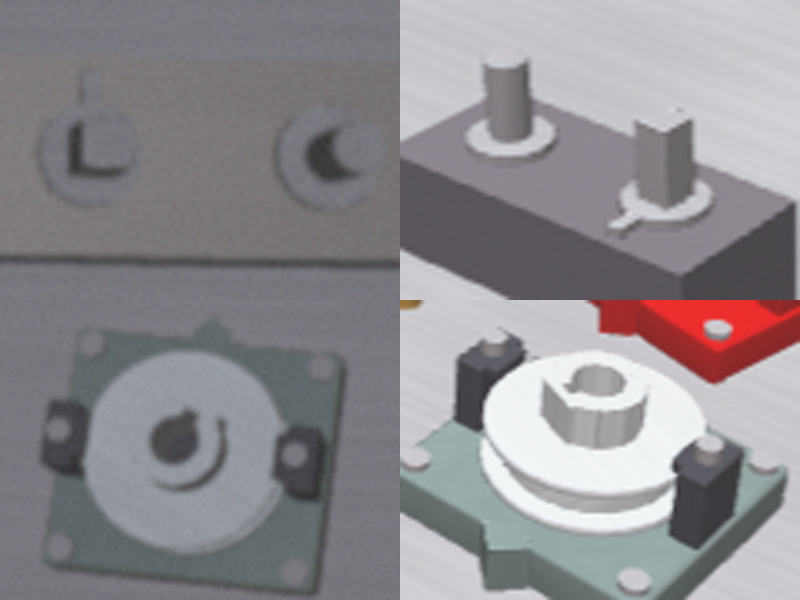

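Confirmed: the left shaft at top (400,270) has a square head and a tab, pointing roughly +x, so it is the one meant. The right one at (461,272) is round and plain. The grey stand with the pulley is the target. Next, the wrist camera goes over the hub on the way.

```bash
cat >> h.py <<'E'
from scipy.spatial.transform import Rotation as Ro
def target(yaw): # tool x down, jaw dir z at angle yaw in world
    x=np.array([0,0,-1.]); z=np.array([np.cos(yaw),np.sin(yaw),0]); y=np.cross(z,x)
    return Ro.from_matrix(np.c_[x,y,z])
def delta(pos,yaw):
    s=robot.read_state(); R=Ro.from_quat(s['eef_rot'])
    d=R.inv().apply(np.array(pos)-s['position'])*1000
    r=(R.inv()*target(yaw)).as_rotvec()
    print('d mm',np.round(d,1),'rot',np.round(r,4),'deg',np.degrees(np.linalg.norm(r)))
def yawnow():
    R=Ro.from_quat(robot.read_state()['eef_rot']).as_matrix(); return np.arctan2(R[1,2],R[0,2]),R
def ray_wrist(im,s,px,z):
    K=im['camera_matrix'];T=im['T_tool_cam'];R=Ro.from_quat(s['eef_rot']).as_matrix()
    px=np.atleast_2d(px).astype(float)
    u=(px[:,0]-K[0,2])/K[0,0];v=(px[:,1]-K[1,2])/K[1,1]
    d=np.c_[u,-v,-np.ones(len(u))]@T[:3,:3].T@R.T
    o=R@T[:3,3]+s['position']
    return o+d*((z-o[2])/d[:,2])[:,None]
E
python3 - <<'E'
from h import *
y,R=yawnow(); print(y,np.round(R,3))
delta((.561,.166,.20),y)
for yy in (np.pi/2,-np.pi/2,0,np.pi): print(yy);delta((.561,.166,.20),yy)
E
```

```text
1.1320624718453716 [[ 0.    -0.905  0.425]
 [ 0.     0.425  0.905]
 [-1.    -0.     0.   ]]
d mm [  31.3 -437.4 -161.4] rot [-0.  0.  0.] deg 0.0010658330135485988
1.5707963267948966
d mm [  31.3 -437.4 -161.4] rot [-0.4387  0.      0.    ] deg 25.13759824173739
-1.5707963267948966
d mm [  31.3 -437.4 -161.4] rot [ 2.7029  0.     -0.    ] deg 154.8624017815998
0
d mm [  31.3 -437.4 -161.4] rot [ 1.1321  0.     -0.    ] deg 64.86240178829581
3.141592653589793
d mm [  31.3 -437.4 -161.4] rot [-2.0095  0.      0.    ] deg 115.13759822265479
```

>>> play_rows(
  plan=[
    [[31,-437,-161],[-0.4387,0,0]],
    [[31,-437,-161],[-0.4387,0,0]],
    [[31,-437,-161],[-0.4387,0,0]],
    [[31,-437,-161],[-0.4387,0,0]],
    [[31,-437,-161],[-0.4387,0,0]],
    [[31,-437,-161],[-0.4387,0,0]],
    [[31,-437,-161],[-0.4387,0,0]],
    [[31,-437,-161],[-0.4387,0,0]],
  ],
  hand=85,
  grip_force=60,
)

```text
clock: 1.42
position: [0.4605, 0.2678, 0.21]
eef_rot: [-0.5, 0.5, 0.5, 0.5]
contact_force: [0.4, 0.2, 0.2]
finger_gap: 0.0853
```

```bash
python3 - <<'E'
from h import *
print(robot.read_state()['position'],yawnow()[0]); delta((.561,.166,.20),np.pi/2)
E
```

```text
[0.46052863 0.26780086 0.20998437] 1.5707257202922174
d mm [  10.  -100.5 -101.8] rot [-0.0001  0.0002  0.0003] deg 0.022643184719096626
```

>>> play_rows(
  plan=[
    [[10,-100,-102],[0,0,0]],
    [[10,-100,-102],[0,0,0]],
    [[10,-100,-102],[0,0,0]],
    [[10,-100,-102],[0,0,0]],
    [[10,-100,-102],[0,0,0]],
    [[10,-100,-102],[0,0,0]],
    [[10,-100,-102],[0,0,0]],
  ],
)

```text
clock: 2.0
position: [0.5588, 0.168, 0.1999]
eef_rot: [-0.5, 0.5, 0.5, 0.5]
contact_force: [-0.6, 1.4, 0.5]
finger_gap: 0.0848
```

```bash
python3 - <<'E'
from h import *
im,s=snap('wrist','hub1'); print(s['position'],yawnow()[0])
for t in('hub_mouth','stand'): print(robot.pinpoint(t,'wrist'))
E
```

```text
[0.55882345 0.16799135 0.1998575 ] 1.5715894980100138
[{'xyz': [0.5602, 0.169, 0.0751], 'p': 0.94}]
[{'xyz': [0.561, 0.1619, -0.0009], 'p': 0.61}]
```

View pics/hub1.png

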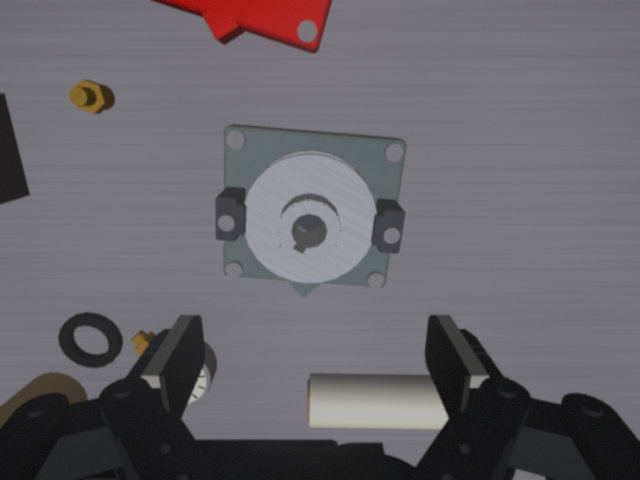

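The hub mouth is at (310,231), with the keyway notch down-left at about (299,248), pointing +x and a little −y. I'll measure its direction.

```bash
python3 - <<'E'
import cv2,numpy as np
from h import *
d=np.load('pics/hub1.npz');im={k:d[k] for k in d.files}
c=cv2.cvtColor(d['color'],cv2.COLOR_RGB2BGR)
cv2.imwrite('pics/hub1c.png',cv2.resize(c[190:280,260:380],(800,600),interpolation=cv2.INTER_CUBIC))
# rectified view at z=.076 : 0.25mm/px... grid
g=cv2.cvtColor(d['color'],cv2.COLOR_RGB2GRAY)
K=im['camera_matrix'];T=im['T_tool_cam'];R=Ro.from_quat(im['eef_rot']).as_matrix()
W=np.eye(4);W[:3,:3]=R;W[:3,3]=im['position'];C=np.linalg.inv(W@T)
n=300;sc=.0002
a=(np.arange(n)-n/2)*sc
X,Y=np.meshgrid(.560+a,.168+a)  # cols x, rows y
P=np.stack([X,Y,np.full_like(X,.076),np.ones_like(X)],-1)@C.T
u=(K[0,0]*P[...,0]/-P[...,2]+K[0,2]).astype(np.float32);v=(K[1,1]*-P[...,1]/-P[...,2]+K[1,2]).astype(np.float32)
r=cv2.remap(g,u,v,cv2.INTER_CUBIC)
cv2.imwrite('pics/hub1r.png',cv2.resize(cv2.flip(r,0),(600,600)))
np.save('pics/hub1r.npy',r)
E
```

```text
(no output)
```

View pics/hub1r.png

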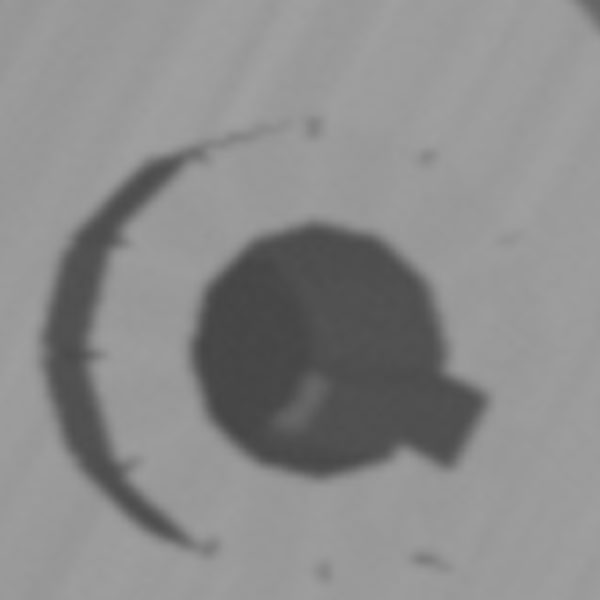

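The bore is 25 mm wide, centred at about (0.5618, 0.1630). The keyway reaches 17.3 mm and points −28.7°, and these sizes match. Now the top camera as a check, then over to the shaft.

```bash
cat >> h.py <<'E'
def rect(n,cx,cy,z,N=300,sc=.0002,out=None,wrist=False):
    d=np.load(f'pics/{n}.npz');K=d['camera_matrix']
    if 'T_tool_cam' in d.files:
        W=np.eye(4);W[:3,:3]=Ro.from_quat(d['eef_rot']).as_matrix();W[:3,3]=d['position'];C=np.linalg.inv(W@d['T_tool_cam'])
    else: C=np.linalg.inv(d['pose'])
    a=(np.arange(N)-N/2)*sc
    X,Y=np.meshgrid(cx+a,cy-a)
    P=np.stack([X,Y,np.full_like(X,z),np.ones_like(X)],-1)@C.T
    u=(K[0,0]*P[...,0]/-P[...,2]+K[0,2]).astype(np.float32);v=(K[1,1]*-P[...,1]/-P[...,2]+K[1,2]).astype(np.float32)
    r=cv2.remap(cv2.cvtColor(d['color'],cv2.COLOR_RGB2BGR),u,v,cv2.INTER_CUBIC)
    return cv2.resize(r,(600,600),interpolation=cv2.INTER_CUBIC) # x right,y up
E
python3 - <<'E'
from h import *
cv2.imwrite('pics/hubtop.png',rect('top0',.5618,.163,.076))
delta((.511,-.131,.22),np.pi/2)
E
```

```text
d mm [ -19.9   48.1 -299.4] rot [0.0013 0.0001 0.0001] deg 0.07576851090537175
```

View pics/hubtop.png

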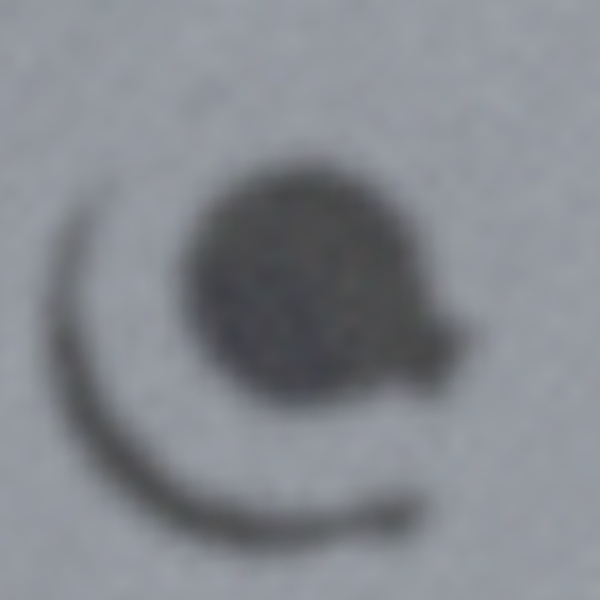

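>>> play_rows(
  plan=[
    [[-20,48,-299],[0,0,0]],
    [[-20,48,-299],[0,0,0]],
    [[-20,48,-299],[0,0,0]],
    [[-20,48,-299],[0,0,0]],
    [[-20,48,-299],[0,0,0]],
    [[-20,48,-299],[0,0,0]],
    [[-20,48,-299],[0,0,0]],
    [[-20,48,-299],[0,0,0]],
  ],
)

```text
clock: 2.82
position: [0.5105, -0.1351, 0.2207]
eef_rot: [-0.5, 0.501, 0.499, 0.5]
contact_force: [0.5, -0.7, 0.4]
finger_gap: 0.0849
```

```bash
python3 - <<'E'
from h import *
delta((.511,-.131,.22),np.pi/2)
E
```

```text
d mm [ 0.7 -0.5  4.1] rot [-0.0018 -0.0014  0.001 ] deg 0.14381121997460816
```

The top view gives the bore centre at (303,285), i.e. (0.562, 0.1645), which agrees within 1.5 mm.

```bash
python3 - <<'E'
from h import *
im,s=snap('wrist','sh1'); print(s['position'],yawnow()[0])
for t in('shaft_mid','shaft_head','plain_mid','holder'): print(t,robot.pinpoint(t,'wrist')[:2])
a=rect('sh1',.511,-.131,.104,N=400); b=rect('sh1',.511,-.131,.062,N=400)
cv2.imwrite('pics/sh1r.png',cv2.resize(np.hstack([a,b]),(800,400)))
c=rect('top0',.511,-.131,.104,N=400); 
cv2.imwrite('pics/sh1r1.png',a);cv2.imwrite('pics/sh1r2.png',b);cv2.imwrite('pics/sh1t.png',c)
E
```

```text
[ 0.51052674 -0.13513617  0.22070621] 1.5680588709508232
shaft_mid [{'xyz': [0.5088, -0.1304, 0.0582], 'p': 0.97}]
shaft_head [{'xyz': [0.5089, -0.1329, 0.0808], 'p': 0.74}, {'xyz': [0.7698, -0.1057, -0.0013], 'p': 0.68}]
plain_mid [{'xyz': [0.5108, -0.1324, 0.0091], 'p': 0.65}]
holder [{'xyz': [0.5084, -0.1308, 0.0557], 'p': 0.66}, {'xyz': [0.5119, -0.1813, -0.0], 'p': 0.56}]
```

View pics/sh1.png

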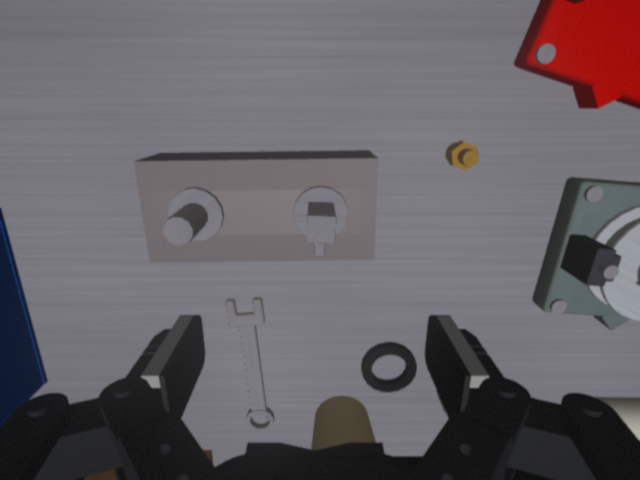

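View pics/sh1r1.png

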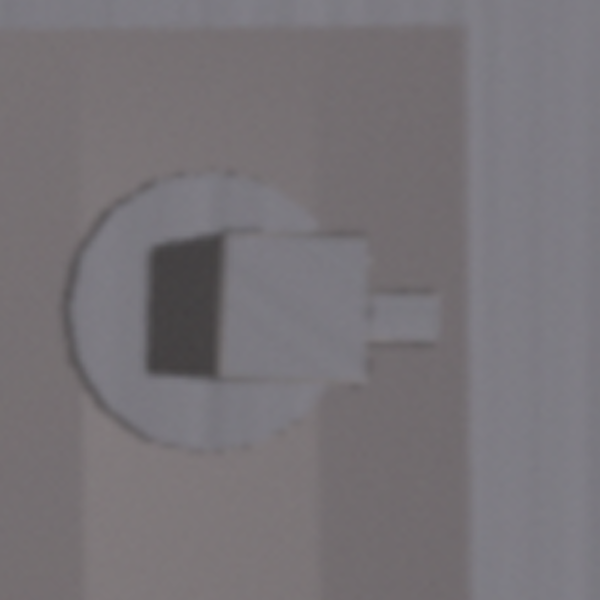

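View pics/sh1r2.png

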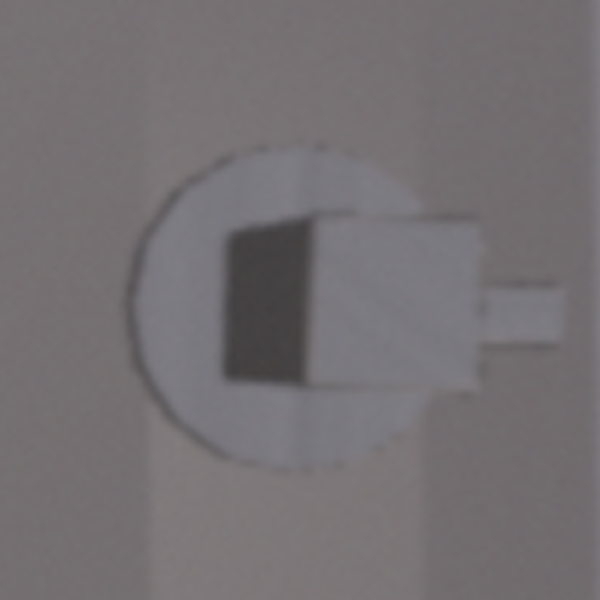

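View pics/sh1t.png

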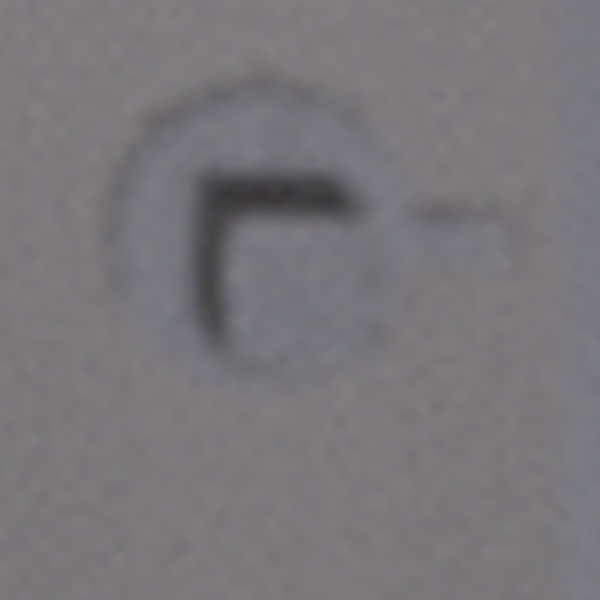

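Top face (z = 0.104): centre (294,308), 19.6 mm square, giving (0.5102, −0.1321). The collar gives (0.5103, −0.1318). The tab points +x within about 1°. I'll descend and grip along y.

```bash
python3 - <<'E'
from h import *
delta((.5103,-.132,.067),np.pi/2)
E
```

```text
d mm [152.9   1.2  -2. ] rot [ 0.0011  0.0003 -0.    ] deg 0.06562219554834553
```

>>> play_rows(
  plan=[
    [[40,1,-2],[0,0,0]],
    [[80,1,-2],[0,0,0]],
    [[115,1,-2],[0,0,0]],
    [[140,1,-2],[0,0,0]],
    [[153,1,-2],[0,0,0]],
    [[153,1,-2],[0,0,0]],
    [[153,1,-2],[0,0,0]],
  ],
)

```text
clock: 3.65
position: [0.5105, -0.1322, 0.0668]
eef_rot: [-0.5, 0.5, 0.501, 0.499]
contact_force: [-0.4, -0.6, 0.3]
finger_gap: 0.0848
```

>>> play_rows(
  plan=[
    [[0,0,0],[0,0,0]],
    [[0,0,0],[0,0,0]],
    [[0,0,0],[0,0,0]],
    [[0,0,0],[0,0,0]],
    [[0,0,0],[0,0,0]],
    [[0,0,0],[0,0,0]],
    [[0,0,0],[0,0,0]],
    [[0,0,0],[0,0,0]],
  ],
  hand=5,
  grip_force=80,
)

```text
clock: 4.32
position: [0.5105, -0.1336, 0.0675]
eef_rot: [-0.5, 0.5, 0.5, 0.5]
contact_force: [-1.6, 0.9, 6.3]
finger_gap: 0.019
```

```bash
python3 - <<'E'
from h import *
s=robot.read_state();print(s['position'],s['finger_gap'],s['contact_force'],s['torque'],yawnow()[0])
E
```

```text
[ 0.51054197 -0.1335513   0.06754544] 0.019011682134281747 [-1.64815378  0.8593863   6.34829348] [ 0.28650264  0.25983998 -0.00273629] 1.5705028271911368
```

Gripped, with a gap of 19 mm. Lifting straight up.

>>> play_rows(
  plan=[
    [[-15,0,0],[0,0,0]],
    [[-35,0,0],[0,0,0]],
    [[-60,0,0],[0,0,0]],
    [[-90,0,0],[0,0,0]],
    [[-115,0,0],[0,0,0]],
    [[-125,0,0],[0,0,0]],
    [[-125,0,0],[0,0,0]],
  ],
)

```text
clock: 4.9
position: [0.5111, -0.1338, 0.1937]
eef_rot: [0.501, -0.5, -0.499, -0.501]
contact_force: [0.9, 0.5, -2.5]
finger_gap: 0.0189
```

```bash
python3 - <<'E'
from h import *
im,s=snap('wrist','lift');print(s['position'],s['finger_gap'],s['contact_force'],s['torque'],yawnow()[0])
snap('scene','lifts')
E
```

```text
[ 0.5111155  -0.13383775  0.19374046] 0.0188846581886964 [ 0.94690526  0.46354171 -2.48599263] [-0.03224229 -0.04083896  0.01885547] 1.5705977465064542
```

View pics/lift.png

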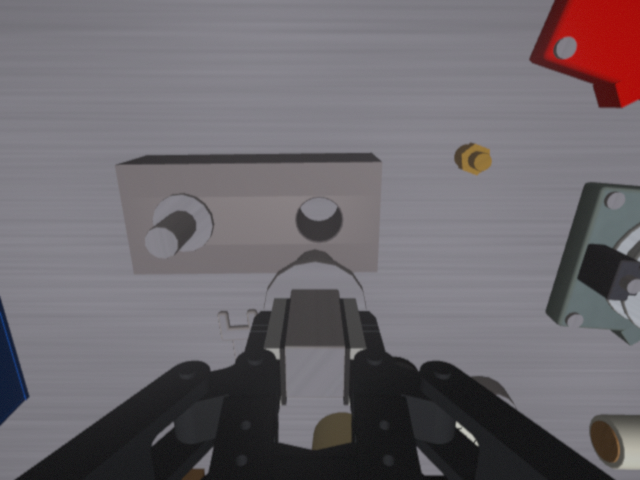

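View pics/lifts.png

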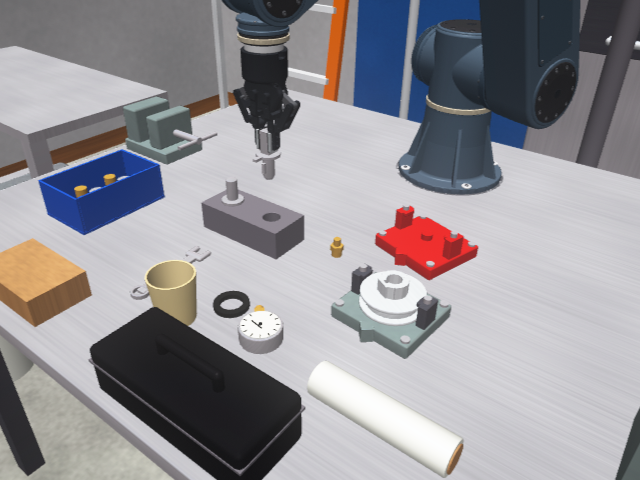

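The keyed shaft hangs upright in the jaws, with its collar at (315,280) in the wrist view. The plain shaft is still in its hole. Moving over the hub and turning −0.50 rad about world z.

```bash
python3 - <<'E'
from h import *
delta((.5620,.1637,.19),np.pi/2-.501)
E
```

```text
d mm [  0.8 -52.2 297. ] rot [ 5.008e-01  1.000e-04 -1.400e-03] deg 28.696377709459924
```

>>> play_rows(
  plan=[
    [[0,-5,25],[0,0,0]],
    [[0,-10,62],[0.1,0,0]],
    [[0,-18,102],[0.2,0,0]],
    [[0,-25,142],[0.3,0,0]],
    [[0,-32,182],[0.4,0,0]],
    [[0,-40,222],[0.5,0,0]],
    [[0,-46,260],[0.5,0,0]],
    [[0,-52,285],[0.5,0,0]],
  ],
)

```text
clock: 5.67
position: [0.5613, 0.1547, 0.1894]
eef_rot: [-0.36, 0.609, 0.362, 0.607]
contact_force: [-0.1, -0.1, -2.5]
finger_gap: 0.019
```

```bash
python3 - <<'E'
from h import *
delta((.5620,.1637,.165),np.pi/2-.501)
E
```

```text
d mm [24.4  3.7  8.3] rot [ 0.0018 -0.0018 -0.0029] deg 0.22206201444806675
```

>>> play_rows(
  plan=[
    [[15,5,9],[0,0,0]],
    [[24,5,9],[0,0,0]],
    [[24,5,9],[0,0,0]],
    [[24,5,9],[0,0,0]],
    [[24,5,9],[0,0,0]],
  ],
)

```text
clock: 6.08
position: [0.5622, 0.1608, 0.1677]
eef_rot: [-0.36, 0.609, 0.36, 0.608]
contact_force: [0.6, -0.2, -2.0]
finger_gap: 0.0191
```

```bash
python3 - <<'E'
from h import *
delta((.5620,.1637,.165),np.pi/2-.501)
im,s=snap('wrist','pre');print(s['position'],s['contact_force']);snap('scene','pres');snap('top','pret')
E
```

```text
d mm [2.7 1.6 2.5] rot [-0.0003 -0.0006 -0.0005] deg 0.0481867866149664
[0.56222949 0.16077595 0.16767458] [ 0.6201104  -0.16538009 -1.99959067]
```

View pics/pre.png

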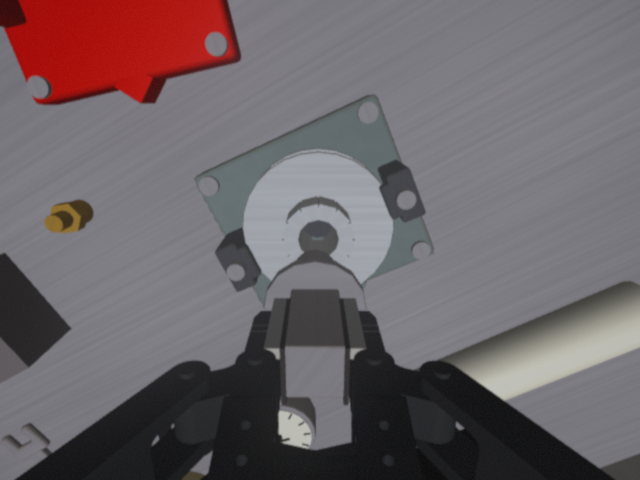

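View pics/pres.png

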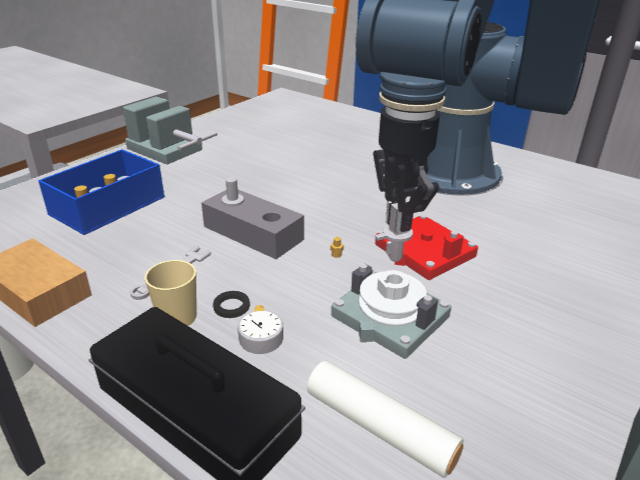

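```bash
python3 - <<'E'
from h import *
cv2.imwrite('pics/prer.png',rect('pre',.562,.163,.076))
d=np.load('pics/pre.npz');c=cv2.cvtColor(d['color'],cv2.COLOR_RGB2BGR)
cv2.imwrite('pics/prec.png',cv2.resize(c[190:340,220:420],(800,600),interpolation=cv2.INTER_CUBIC))
E
```

```text
(no output)
```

View pics/prer.png

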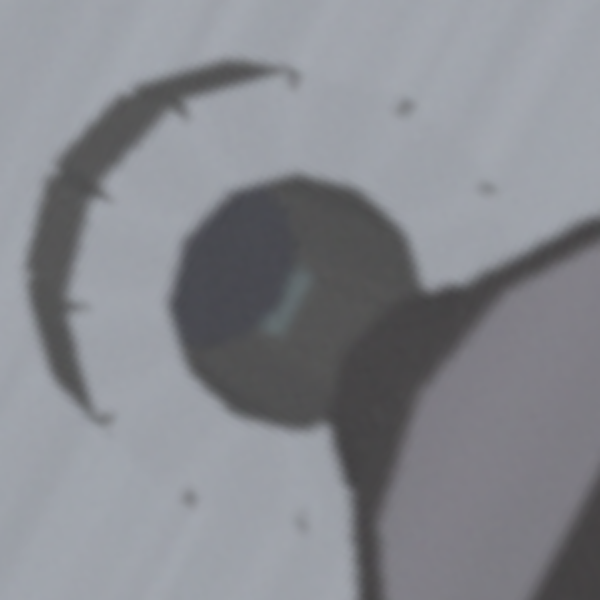

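View pics/prec.png

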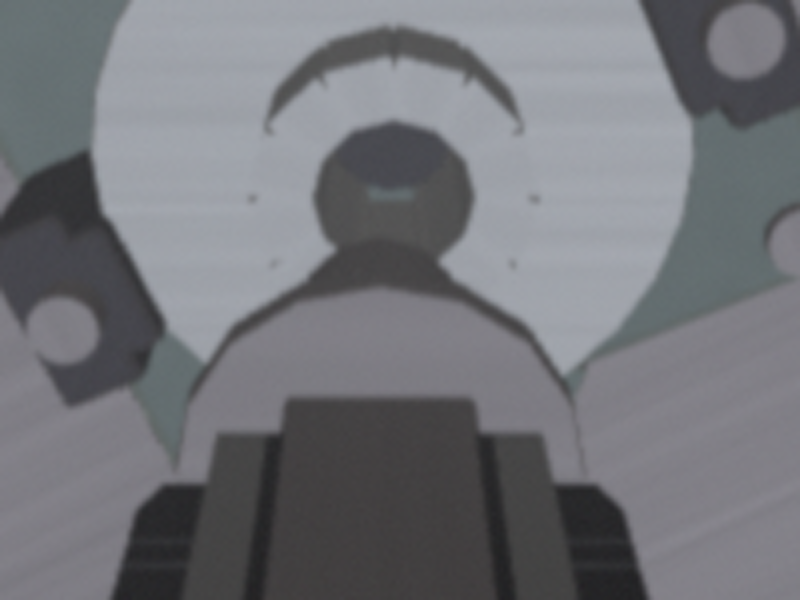

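The bore here is again at (295,302), i.e. (0.5615, 0.1628), and the shaft column leaves about 2.2 mm to go along tool z. Moving to (0.5617, 0.1632) and descending into the mouth.

```bash
python3 - <<'E'
from h import *
s=robot.read_state();print(s['position'],s['clock'])
delta((.5617,.1631,.127),np.pi/2-.501)
E
```

```text
[0.56255521 0.16110693 0.16843683] 6.2333
d mm [41.4  1.7  1.3] rot [-0.0001  0.0005  0.0006] deg 0.04600096181405983
```

>>> play_rows(
  plan=[
    [[5,1.7,1.3],[0,0,0]],
    [[15,1.7,1.3],[0,0,0]],
    [[25,1.7,1.3],[0,0,0]],
    [[32,1.7,1.3],[0,0,0]],
    [[37,1.7,1.3],[0,0,0]],
    [[41,1.7,1.3],[0,0,0]],
    [[41,1.7,1.3],[0,0,0]],
    [[41,1.7,1.3],[0,0,0]],
  ],
)

```text
clock: 6.9
position: [0.5614, 0.1638, 0.1268]
eef_rot: [-0.361, 0.608, 0.361, 0.608]
contact_force: [0.0, -1.2, -1.8]
finger_gap: 0.0188
```

```bash
python3 - <<'E'
from h import *
s=robot.read_state();print(s['position'],s['contact_force'],s['torque'])
snap('scene','in1');
c=cv2.imread('pics/in1.png');cv2.imwrite('pics/in1c.png',cv2.resize(c[190:350,320:480],(600,600)))
delta((.5617,.1631,.127),np.pi/2-.501)
E
```

```text
[0.56143262 0.16376193 0.12680456] [ 0.01686586 -1.23332682 -1.77125779] [-0.03864492  0.00859751 -0.00053675]
d mm [ 0.1 -0.4 -0.6] rot [0.0009 0.0002 0.0003] deg 0.05577903178505242
```

View pics/in1c.png

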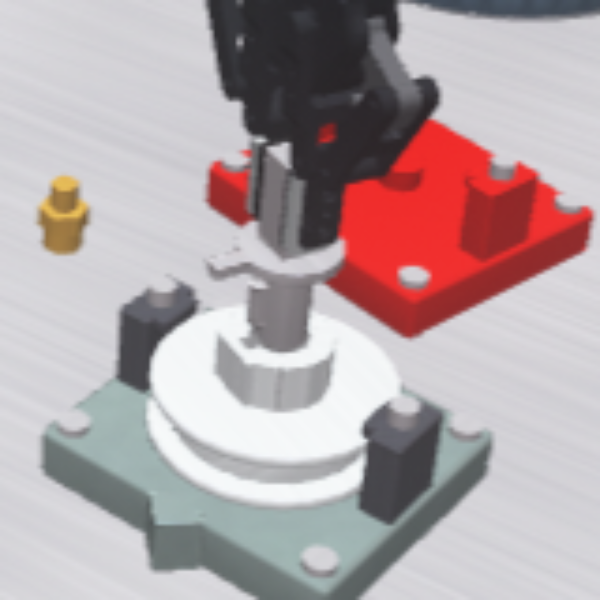

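The foot is inside the mouth with no load. Descending gently past the key depth (contact would show at about 9 mm).

>>> play_rows(
  plan=[
    [[2,0,0],[0,0,0]],
    [[4,0,0],[0,0,0]],
    [[6,0,0],[0,0,0]],
    [[8,0,0],[0,0,0]],
    [[10,0,0],[0,0,0]],
    [[12,0,0],[0,0,0]],
    [[12,0,0],[0,0,0]],
  ],
)

```text
clock: 7.53
position: [0.5612, 0.1637, 0.1144]
eef_rot: [-0.361, 0.608, 0.361, 0.608]
contact_force: [0.2, 0.5, -2.2]
finger_gap: 0.0193
```

```bash
python3 - <<'E'
from h import *
s=robot.read_state();print(s['position'],s['contact_force'],s['torque'],yawnow()[0]-np.pi/2)
E
```

```text
[0.56117827 0.16371092 0.11442649] [ 0.20252653  0.54952056 -2.23825465] [-0.04896523  0.05895273  0.00127151] -0.500068974376862
```

Already 17 mm in with no reaction, so the key seems to have entered the keyway. Continuing.

>>> play_rows(
  plan=[
    [[3,0,0],[0,0,0]],
    [[6,0,0],[0,0,0]],
    [[9,0,0],[0,0,0]],
    [[12,0,0],[0,0,0]],
    [[14,0,0],[0,0,0]],
    [[16,0,0],[0,0,0]],
    [[16,0,0],[0,0,0]],
  ],
)

```text
clock: 8.12
position: [0.5612, 0.1637, 0.0984]
eef_rot: [-0.361, 0.608, 0.361, 0.608]
contact_force: [-0.8, 0.1, -2.6]
finger_gap: 0.019
```

```bash
python3 - <<'E'
from h import *
s=robot.read_state();print(s['position'],s['contact_force'],s['torque'],yawnow()[0]-np.pi/2)
snap('scene','in2');
c=cv2.imread('pics/in2.png');cv2.imwrite('pics/in2c.png',cv2.resize(c[190:350,320:480],(600,600)))
E
```

```text
[0.5611909  0.16369442 0.09843523] [-0.805142    0.12636597 -2.55223803] [-0.00042728  0.02954834 -0.04378945] -0.5001226460371071
```

View pics/in2c.png

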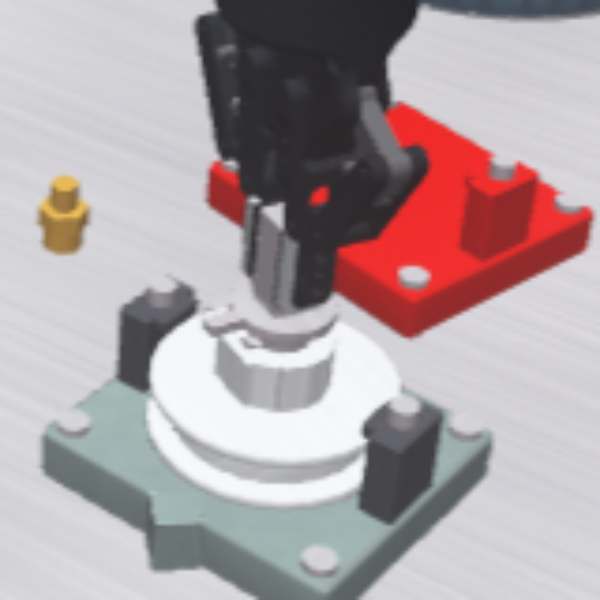

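33 mm deep, just above the spring seat, with the key in. Pressing the last 11 mm against the spring.

>>> play_rows(
  plan=[
    [[2,0,0],[0,0,0]],
    [[4,0,0],[0,0,0]],
    [[6,0,0],[0,0,0]],
    [[8,0,0],[0,0,0]],
    [[9.5,0,0],[0,0,0]],
    [[11,0,0],[0,0,0]],
    [[11,0,0],[0,0,0]],
    [[11,0,0],[0,0,0]],
  ],
  grip_force=100,
)

```text
clock: 8.83
position: [0.5617, 0.1638, 0.0884]
eef_rot: [-0.361, 0.608, 0.361, 0.608]
contact_force: [-2.0, -0.3, 6.7]
finger_gap: 0.019
```

```bash
python3 - <<'E'
from h import *
s=robot.read_state();print(s['position'],s['contact_force'],s['torque'],yawnow()[0]-np.pi/2)
E
```

```text
[0.56174615 0.16378927 0.08837708] [-2.0294278  -0.27274126  6.66134759] [-1.31399688e-01  3.65926660e-01  2.25140660e-04] -0.5001108299709409
```

The spring is at about 9 N, so it's nearly home. Continuing until the collar seats and the force rises.

>>> play_rows(
  plan=[
    [[0.5,0,0],[0,0,0]],
    [[1,0,0],[0,0,0]],
    [[1.5,0,0],[0,0,0]],
    [[1.5,0,0],[0,0,0]],
    [[1.5,0,0],[0,0,0]],
  ],
)

```text
clock: 9.25
position: [0.5618, 0.1638, 0.0876]
eef_rot: [-0.361, 0.608, 0.361, 0.609]
contact_force: [-3.8, -1.1, 13.9]
finger_gap: 0.0188
```

```bash
python3 - <<'E'
from h import *
s=robot.read_state();print(s['position'],s['contact_force'],s['torque'])
E
```

```text
[0.5617694  0.16381141 0.08759507] [-3.80658259 -1.07695118 13.88643341] [-0.24914521  0.8037426  -0.03181221]
```

>>> play_rows(
  plan=[
    [[0.5,0,0],[0,0,0]],
    [[1,0,0],[0,0,0]],
    [[1.5,0,0],[0,0,0]],
    [[1.5,0,0],[0,0,0]],
    [[1.5,0,0],[0,0,0]],
  ],
)

```text
clock: 9.67
position: [0.5618, 0.1638, 0.0875]
eef_rot: [-0.361, 0.608, 0.361, 0.609]
contact_force: [-12.0, -3.3, 29.7]
finger_gap: 0.0185
```

```bash
python3 - <<'E'
from h import *
s=robot.read_state();print(s['position'],s['contact_force'],s['torque'])
for c in('scene','wrist'): snap(c,'fin'+c)
c=cv2.imread('pics/finscene.png');cv2.imwrite('pics/finc.png',cv2.resize(c[190:350,320:480],(600,600),interpolation=cv2.INTER_CUBIC))
print(robot.pinpoint('shaft_mid','scene')[:1],robot.pinpoint('shaft_mid','wrist')[:1])
E
```

```text
[0.56179115 0.16384184 0.08752058] [-12.03363468  -3.25579566  29.73830457] [-0.58726689  2.00303698 -0.00384122]
[{'xyz': [0.5627, 0.1628, 0.0803], 'p': 0.9}] [{'xyz': [0.5624, 0.1624, 0.0759], 'p': 0.65}]
```

View pics/finc.png

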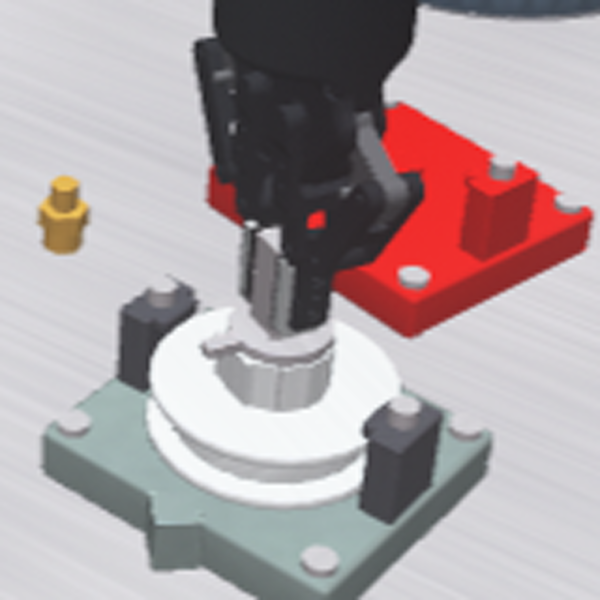

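View pics/finwrist.png

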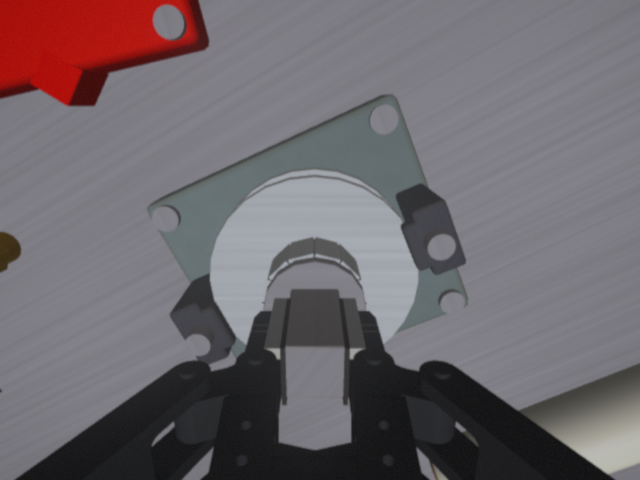

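The TCP stopped at z = 0.0875, exactly the predicted home height, while the force rose stiffly to 30 N, so the collar is seated. I'll ease back slightly to a moderate press and verify that it holds.

>>> play_rows(
  plan=[
    [[-0.5,0,0],[0,0,0]],
    [[-0.5,0,0],[0,0,0]],
    [[-0.5,0,0],[0,0,0]],
    [[-0.5,0,0],[0,0,0]],
    [[-0.5,0,0],[0,0,0]],
    [[-0.5,0,0],[0,0,0]],
  ],
)

```text
clock: 10.37
position: [0.5618, 0.1638, 0.0875]
eef_rot: [-0.361, 0.608, 0.361, 0.609]
contact_force: [-9.1, -1.0, 24.4]
finger_gap: 0.0188
```

```bash
python3 - <<'E'
from h import *
s=robot.read_state();print(s['position'],s['contact_force'],s['finger_gap'],s['clock'])
snap('scene','last')
print(robot.pinpoint('plain_mid','scene')[:1])
E
```

```text
[0.56179405 0.16384873 0.08754325] [-9.07847376 -1.04761701 24.36086208] 0.018764732136540122 10.3667
[{'xyz': [0.5121, -0.2282, 0.0614], 'p': 0.67}]
```

View pics/last.png

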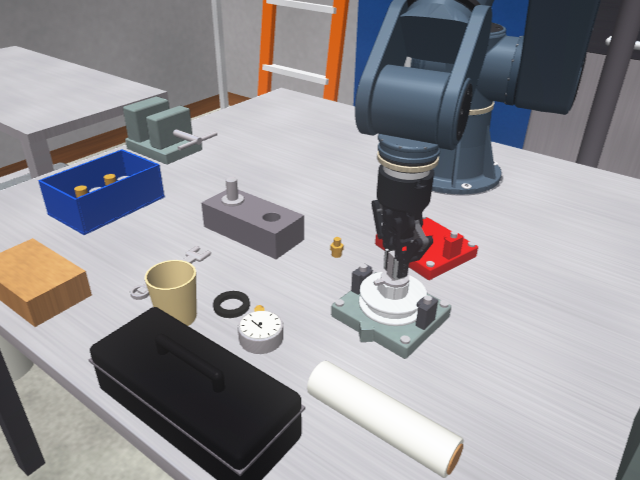

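The collar sits on the hub at (395,285), the plain shaft is still in its hole at (232,190), and everything else is where it was. Handing in.

```bash
python3 -c "
from cell import robot
print(robot.sign_off()); s=robot.read_state(); print(s['position'],s['contact_force'],s['clock'])"
```

```text
the job is handed in; nothing more can be done
None
the job is handed in; nothing more can be done
```

The keyed shaft is fully home in the pulley hub, and the arm is still gripping it and pressing it down. I signed off about 10 s into the 67 s limit. No verdict was given, and no reading could be taken after sign-off.

**What I did:** I took the square-headed, tabbed shaft from the holder and turned it −0.50 rad to match the keyway I had measured from above. It was turned before it went into the bore, so no searching turn was needed. It then went down through the keyway and onto the spring until the collar seated.

**Last checks:**
- **Height:** the tool stopped at z = 0.0875 m, exactly the predicted home height, and pushing further raised the force without moving it.
- **Press:** I eased back to about 24 N before handing in, well above the roughly 10 N spring. A sideways force of about 9 N remained.
- **Pictures:** the collar is on the hub; the plain shaft and the bystanders look unmoved.

**Disagreements:** the bore-centre estimates differed by up to 1.7 mm between my measurements. The network's own point for the hub mouth was about 6 mm off mine in y. Its final heights for the shaft's midpoint were 0.076 and 0.080 m against the expected 0.078 m, within its 4 mm accuracy.

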